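Drop the burnishing balls from the hopper

ROBOT

A 7-joint arm with a two-finger parallel gripper is mounted at the origin on the work surface. World frame = base frame: x ahead of the robot, y to its left, z up, the work surface at z = 0. Lengths are in mm, angles in rad, forces in N, time in s.
With the tool pointing down it reaches from about 400 to 875 mm from the base axis. Payload 4.4 kg.
Tool frame: the origin (TCP) lies on the centre line of the jaws, within the pads' length; the fingertips stand 25 mm ahead of it and the grasp point (between the pads) lies 6 mm ahead of it; x points along the fingers, y is the direction in which the jaws open and shut, and the axes are right-handed (so a half turn about x gives the same grasp; the last joint's range is limited). The gripper opens to 85 mm and grips with 20 to 120 N. Pads are 22 mm wide; open, the fingers measure 114 mm over their backs; the gripper's body (76 mm by 85 mm) begins 54 mm behind the grasp point. The pads swing forward as they close: fully open they stand 13 mm farther back than shut.
Start: joints at [-1.211, 0.628, 0.038, 1.517, -0.027, 0.996, -0.02], TCP at [268.462, 591.985, 256.313] pointing down, gripper open.
Joint ranges: [-3.06, 3.06], [-0.37, 2.12], [-1.25, 1.32], [0.18, 2.47], [-1.1, 4.24], [0.23, 1.98], [-2.94, 2.94]. Speed limits (rad/s): [2.57, 2.57, 3.14, 3.14, 3.14, 3.14, 3.14].

INTERFACE

Orientations are given as [roll, pitch, yaw] about the fixed x, y, z axes, in that order (R = Rz(yaw) Ry(pitch) Rx(roll)).
In Python, from cell import * gives the robot as it stands. The module is installed in compiled form; this text tells all that it offers.
- The arm moves only by the tool jog_arm, never from a script. Its argument "series" is a list of rows, each a list of 3 entries, a list of its own where there are three numbers: the turn, a rotation vector about the tool's x, y, z in degrees, then the shift along the tool's x, y, z in mm, then the gripper's target within -1 to 1 (shut at 1, half-way at 0, fully open at -1). In form: [[[rx, ry, rz], [dx, dy, dz], hand], ...]. A call has 1 to 8 rows; each row shifts and turns the commanded pose from where the row before left it, along the tool's axes as they then stand; what a row does not reach is not made up. A row lasts 1/8 s, in which the tool goes at most 62.5 mm and 10.7 degrees, less where a joint would pass 70% of its speed; a pose out of reach is approached as far as the arm can. A call is refused whole if a number of a shift passes 62.5 or a number of a turn 10.7, either way. A call with a gripper value outside its range is refused whole. The fingers move at their own pace and stop on an object; the grip force is fixed at half the most. Time passes only in rows, so rows that do not move let the fingers close. It gives the time, the measured TCP pose, the force and the opening at its end, in the units of the state.
- read_state(): the state, without advancing time (a new reading comes with each control period).
- get_image(name): name is "scene" or "top"; returns a dict with "img" (400x640x3 uint8, red, green, blue), "range_z" (400x640 float32, mm along the optical axis (not along the pixel's ray), 0 where there is no reading), "fovy" (degrees; the focal length in pixels is half the picture's height over the tangent of half this angle, whatever the lens; pixels are square), "cx", "cy" (the principal point, pixels), "k1" (the pictures are not rectified: a ray, as slopes to the right and down, at radius r is drawn at 1 + k1 r^2 times it, then the intrinsics apply), "cam_to_world" (4x4, takes a point from camera to world coordinates). Camera axes: x right, y up, looking along -z (the intrinsics and any distortion apply to the point x, -y, -z); pixel columns grow to the right and rows downward; lengths in mm; the calibration is good to about 2 mm. A picture is of the moment at which its call begins.
- finish_job(): hands the job in, once; it reports no verdict.
The state is a dict: "clock": time; "qpos": joint angles; "qd": joint speeds; "tau": joint torques, N m; "eef_pos": TCP position; "tool_rot": TCP orientation; "force": force on the tool from outside, world axes, zero at the start; "torque": the same for the moment, N m; "width": finger opening in mm.
Only numpy, scipy, OpenCV 4.12 (cv2) and the standard library are available. Lean on these libraries where they do the work, as an engineer would, in place of code of your own. Each camera call takes 0.05 s, during which the arm holds its last target. There are 200 camera calls.

TASK

Slide the square pan squarely under the chute of the hopper while its gate is still shut. Then draw the slide gate all the way out until it hits its end stop, so that the three steel balls drop into the pan, and push the gate fully home again. Leave the pan with the balls standing under the chute, and do not disturb the other things on the bench.

Things in the scene. Friction and masses are not known exactly. Their poses are not given: they have to be found in the camera images.
- hopper: Hopper fixed to the bench: square steel chute, 60 mm inside, with a flared open mouth 132 mm square, 225 mm high, on a grey column (242 mm high) behind it. Origin on the bench under the chute's centre; z up, +x to the column (foot from x = 80 mm, 150 mm wide), +y the way the gate is drawn out. Below the chute it is free from the front (-x) and sides. Pass above 250 mm to cross over it.
- outlet (a point): Centre of the chute's lower opening, 72 mm above the bench, straight above the hopper's origin; axes as the hopper's. The gate's runners reach 112 mm out along +y, 46 mm to either side, 85 to 113 mm above the bench.
- gate (a joint): Slide gate, a flat 4 mm plate, top 98 mm above the bench, that closes the chute and carries the balls. 0 m is fully home; it grows as the gate is drawn out along the hopper's +y; the end stop is at 0.076 m. It may start up to 10 mm out, still holding the balls. About 3 N of friction, no spring; it stays where it is left. All balls have fallen only when it is nearly at the stop.
- gate_tab (a point): Grip point of the gate's upright black tab, 12 mm thick along the hopper's x, 40 mm long along its y, from 94 to 156 mm above the bench; this point is 135 mm above the bench, in the middle of the tab's length and thickness, 135 mm out from the chute's centre along the hopper's +y with the gate home. Axes as the hopper's. A 30 mm wide plate lies below the tab.
- pan_floor (a point): Loose square aluminium pan, 110 x 110 mm, 50 mm high, walls and floor 4 mm, 0.4 kg. This point is the centre of its inner floor, 4 mm above its underside; z up, -x towards its grip. It passes under the chute with 22 mm to spare and can simply be slid along the bench.
- pan_grip (a point): Grip of the pan: an upright plate 12 mm thick along the pan's y, 40 mm long along its x, from 12 to 62 mm above the pan's underside. This point is the middle of its length, 42 mm above the underside, 114 mm from the pan's centre along its -x; axes as the pan's.
- ball0_center (a point): Centre of one of the three steel balls, 28 mm across, 90 g, which lie on the gate in the chute.
- ball1_center (a point): Centre of one of the three steel balls, 28 mm across, 90 g, which lie on the gate in the chute.
- ball2_center (a point): Centre of one of the three steel balls, 28 mm across, 90 g, which lie on the gate in the chute.
- oilstone: Bystander: sharpening stone in a low dark wooden holder, 200 x 60 x 30 mm; origin at its underside. Leave alone.
- stonebox: Bystander: black open box, 120 x 90 x 45 mm; origin at its underside. Leave alone.
- oilbottle: Bystander: white plastic bottle, 60 mm across, 170 mm high; origin at its underside. Leave alone.
- wrench: Bystander: steel wrench lying down; origin at its underside. Leave alone.
- driver: Bystander: screwdriver lying down; origin at its underside. Leave alone.
- chisel: Bystander: chisel with wooden handle, about 220 mm long, lying down; origin at its underside. Leave alone.
- tin: Bystander: small open steel cup, 64 mm across, 60 mm high; origin at its underside. Leave alone.
Mind the look-alikes: they are no part of the job. Leave any turquoise look-alike of the part that bears pan_floor alone.

How it is judged:
By the outcome, as a careful person would: the job done as asked, in the order asked, and still so for the second after the job is handed in, with the robot touching nothing.
It also fails if it takes over 56 s, if anything falls off the work surface, if the arm or the gripper's body presses on something with over 40 N, if the wrist force passes 120 N, or if a joint passes its speed limit or range.

## Working session

There is one attempt and no reset: what is moved stays moved. The work goes in short steps, Python scripts to look and compute and a tool call to move; the robot and the scene stay as the last step left them, time stands still between calls to the robot, and variables do not carry over. Pictures are saved under pics/ and viewed, about 8 in all and at most 12, crops included, and the job is handed in when it is done.

Besides the shell and the picture viewer there is one more tool, called after "Call:" in YAML: its name, and indented under it one key for each argument. jog_arm: Moves the arm, as the interface text tells. Its arguments: {"type":"object","properties":{"series":{"type":"array"}},"required":["series"]}

```bash
mkdir -p pics
cat > h.py <<'E'
from cell import *
import numpy as np, cv2
def shot(name):
    d=get_image(name); np.savez('last_'+name,**d); return d
def load(name): return dict(np.load('last_'+name+'.npz'))
def f_of(d): return d['img'].shape[0]/2/np.tan(np.radians(float(d['fovy']))/2)
def ray(d,u,v):
    f=f_of(d); K=np.array([[f,0,d['cx']],[0,f,d['cy']],[0,0,1]],float)
    s=cv2.undistortPoints(np.array([[[u,v]]],float),K,np.array([float(d['k1']),0,0,0]))[0,0]
    # k1 convention same as OpenCV's
    M=d['cam_to_world']; return M[:3,3],M[:3,:3]@np.array([s[0],-s[1],-1])
def onplane(d,u,v,z):
    o,r=ray(d,u,v); return o+r*(z-o[2])/r[2]
def cloud(d):
    h,w=d['range_z'].shape; f=f_of(d); K=np.array([[f,0,d['cx']],[0,f,d['cy']],[0,0,1]],float)
    uv=np.stack(np.meshgrid(np.arange(w),np.arange(h)),-1).reshape(-1,1,2).astype(float)
    s=cv2.undistortPoints(uv,K,np.array([float(d['k1']),0,0,0])).reshape(h,w,2)
    z=d['range_z'][...,None]; p=np.concatenate([s[...,:1]*z,-s[...,1:]*z,-z],-1)
    M=d['cam_to_world']; P=p@M[:3,:3].T+M[:3,3]; P[d['range_z']==0]=np.nan; return P
E
python3 - <<'E'
from h import *
for n in('scene','top'):
    d=shot(n); cv2.imwrite(f'pics/{n}0.png',d['img'][...,::-1]); print(n,d['fovy'],d['cx'],d['cy'],d['k1'],d['cam_to_world'].round(2).tolist())
s=read_state(); print(s)
E
```

```text
scene 43.12855862752883 319.39444357080066 201.4523889754714 -0.06396233825145775 [[-0.06, -0.59, 0.8, 1617.56], [1.0, -0.03, 0.05, 15.78], [-0.01, 0.8, 0.6, 934.18], [0.0, 0.0, 0.0, 1.0]]
top 50.213466535054025 317.8257903736214 199.88238421308878 0.012942458521591909 [[0.03, 1.0, -0.06, 425.02], [-1.0, 0.03, 0.0, -55.44], [0.0, 0.06, 1.0, 1468.27], [0.0, 0.0, 0.0, 1.0]]
{'clock': 0.1, 'qpos': array([-1.21078112,  0.62925392,  0.0384544 ,  1.51824812, -0.02699496,
        0.99629572, -0.01998836]), 'qd': array([ 0.00027412, -0.0020111 , -0.00051539, -0.00129843,  0.00011408,
        0.00032394, -0.001877  ]), 'tau': array([ 2.99169245e-03, -5.64545381e+01,  1.23060822e+00, -1.93975246e+01,
        1.12782480e-02,  5.50569501e-03, -2.84214593e-05]), 'eef_pos': array([268.2599005 , 591.50628411, 255.48735288]), 'tool_rot': array([-1.55515123,  1.56910944, -1.9809594 ]), 'force': array([-0.47737028,  0.53869245,  0.04107341]), 'torque': array([ 0.00794635, -0.00140691,  0.00405972]), 'width': 85.40738305869938}
```

View pics/scene0.png

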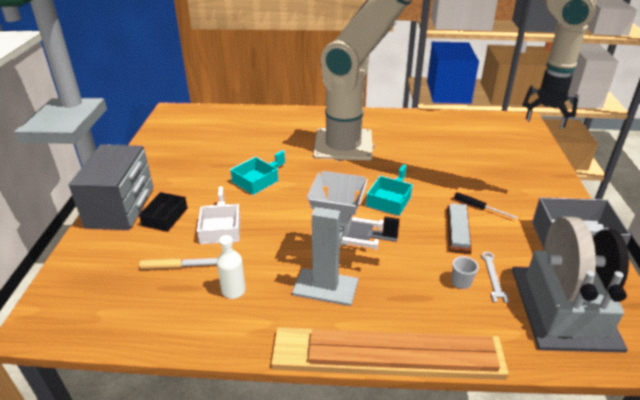

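View pics/top0.png

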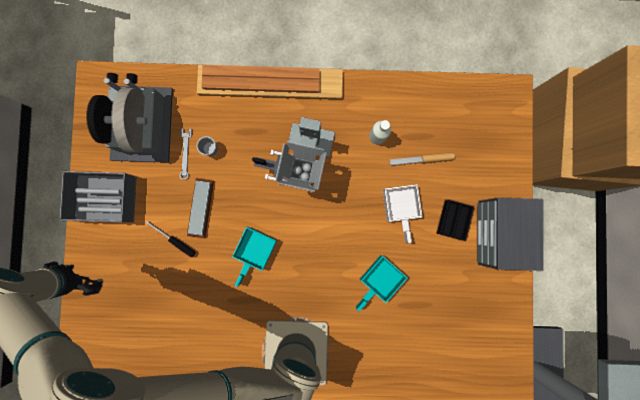

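The scene view shows the white pan at (219,222), the hopper chute at (340,195) with its black gate tab at (391,228), and two turquoise decoys at (255,175) and (390,195). In the top view the white pan is at (404,204) with its grip at (408,235), the hopper mouth at (300,168), the tab at (261,162), and the arm is off to the lower left. Next I'll measure from depth.

```bash
cat > m.py <<'E'
from h import *
def rect(P,m):
    p=P[m][:,:2]; p=p[~np.isnan(p[:,0])]
    if len(p)<5: return None
    r=cv2.minAreaRect(p.astype(np.float32)); return len(p),np.round(r[0],1),np.round(r[1],1),round(r[2],1)
def box(P,x,y,z0,z1): return (P[...,0]>x[0])&(P[...,0]<x[1])&(P[...,1]>y[0])&(P[...,1]<y[1])&(P[...,2]>z0)&(P[...,2]<z1)
E
python3 - <<'E'
from m import *
for n in('top','scene'):
    d=load(n);P=cloud(d);hsv=cv2.cvtColor(d['img'],cv2.COLOR_RGB2HSV)
    c=P[170,300] if n=='top' else P[190,340]
    q=P[204,404] if n=='top' else P[222,219]
    print(n,'chute px',c.round(),'pan px',q.round())
    hx=(500,850);hy=(-150,200)
    print('mouth',rect(P,box(P,hx,hy,216,230)))
    print('coltop',rect(P,box(P,hx,hy,236,250)))
    print('tabtop',rect(P,box(P,hx,(60,250),146,162)))
    print('runner',rect(P,box(P,hx,(40,250),80,120)))
    print('foot',rect(P,box(P,(600,900),hy,4,40)))
    px=(q[0]-180,q[0]+120);py=(q[1]-120,q[1]+120)
    w=(hsv[...,1]<60)&(hsv[...,2]>120)
    print('rim',rect(P,box(P,px,py,44,56)&w)); print('gripTop',rect(P,box(P,px,py,57,70)&w)); print('panall',rect(P,box(P,px,py,8,56)&w))
E
```

```text
top chute px [599.   2. 119.] pan px [ 507. -354.    1.]
mouth (355, array([633.9,  -8.5]), array([128. , 200.3]), 79.1)
coltop (206, array([720.6, -25.2]), array([59.6, 30.9]), 79.0)
tabtop (50, array([623.9, 133. ]), array([37.8, 12.1]), 78.0)
runner (302, array([609.3, 105.4]), array([103.8,  95. ]), 15.4)
foot (1679, array([749.9,  25.5]), array([348.2, 299.7]), 90.0)
rim (147, array([ 473.3, -345.7]), array([184.5, 109.9]), 9.5)
gripTop (35, array([ 397.4, -357.6]), array([37.7, 12.2]), 11.8)
panall (392, array([ 473., -345.]), array([184. , 111.3]), 8.3)
scene chute px [555.   0. 183.] pan px [ 484. -353.    6.]
mouth (587, array([638.4, -12.8]), array([129.8, 210.8]), 79.1)
coltop (250, array([722.4, -27.8]), array([59.7, 37. ]), 80.2)
tabtop (84, array([627.1, 130.8]), array([38. , 17.6]), 83.1)
runner (841, array([620.4,  94. ]), array([115.7, 100.5]), 83.8)
foot (2394, array([762. ,  19.1]), array([291.3, 347.8]), 2.9)
rim (246, array([ 483.9, -348.7]), array([177. , 111.7]), 8.8)
gripTop (30, array([ 403.5, -360.9]), array([37.5, 11. ]), 6.0)
panall (1074, array([ 482.1, -348.9]), array([185.5, 111.8]), 8.8)
```

Run:
```python
from m import *
d=load('top'); i=d['img'][...,::-1]
a=cv2.resize(i[105:215,235:365],None,fx=4.5,fy=4.5,interpolation=cv2.INTER_CUBIC)
cv2.imwrite('pics/crop1.png',a)
```

```text
(no output)
```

View pics/crop1.png

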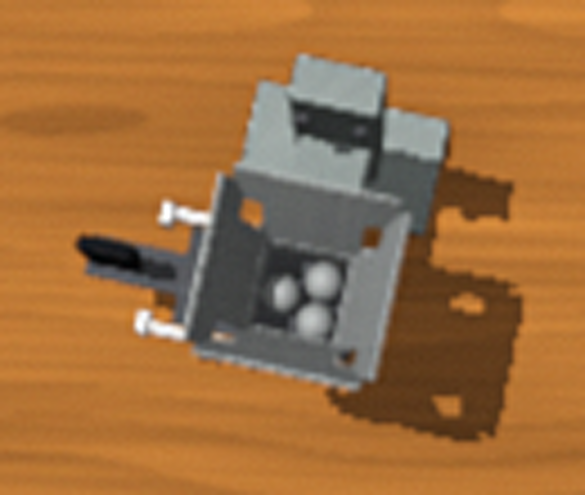

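The crop shows the three balls on the closed gate in the chute, with the tab to the left at about (105,250). The hopper yaw is about -11°. Next I'll refine the poses.

Run:
```python
from m import *
th=np.radians(-11)
hx=np.array([np.cos(th),np.sin(th)]);hy=np.array([-hx[1],hx[0]])
for n in('top','scene'):
    d=load(n);P=cloud(d);hsv=cv2.cvtColor(d['img'],cv2.COLOR_RGB2HSV)
    L=(P[...,:2]-[600,-3]); X=L@hx;Y=L@hy;Z=P[...,2]
    m=(Z>219)&(Z<229)&(abs(X)<78)&(abs(Y)<90); print(n,'mouth',rect(P,m))
    m=(Z>235)&(X>80)&(X<160)&(abs(Y)<80); print(' col hopper', X[m].min().round(),X[m].max().round(),Y[m].min().round(),Y[m].max().round(),np.median(Z[m]))
    m=(Z>125)&(Z<160)&(Y>100)&(Y<190)&(abs(X)<40); print(' tab hopper',np.percentile(X[m],[2,98]).round(1),np.percentile(Y[m],[2,98]).round(1),rect(P,m))
    w=(hsv[...,1]<60)&(hsv[...,2]>120)
    t2=np.radians(9);px=np.array([np.cos(t2),np.sin(t2)]);py=np.array([-px[1],px[0]])
    l=P[...,:2]-[509,-340];A=l@px;B=l@py
    near=(A>-160)&(A<90)&(abs(B)<90)&w
    m=near&(Z>46)&(Z<54)&(A>-65); print(' rim',rect(P,m),A[m].min(),A[m].max(),B[m].min(),B[m].max())
    m=near&(Z>20)&(A<-70);print(' grip',np.percentile(A[m],[2,98]).round(1),np.percentile(B[m],[2,98]).round(1),rect(P,m&(Z>50)),Z[m].max())
    q=(hsv[...,0]>80)&(hsv[...,0]<95)&(hsv[...,1]>120)&(P[...,1]<-80)
    print(' decoyR x',np.nanpercentile(P[q][:,0],[1,99]).round(),'y',np.nanpercentile(P[q][:,1],[1,99]).round())
    q=(hsv[...,0]>80)&(hsv[...,0]<95)&(hsv[...,1]>120)&(P[...,1]>-80)&(P[...,2]<80)&(P[...,1]<300)&(P[...,0]>200)
    print(' decoyL x',np.nanpercentile(P[q][:,0],[1,99]).round(),'y',np.nanpercentile(P[q][:,1],[1,99]).round())
    print(' bench z',np.nanmedian(Z[(P[...,0]>400)&(P[...,0]<480)&(P[...,1]>-100)&(P[...,1]<0)]))
from scipy.spatial.transform import Rotation as R
s=read_state();print(R.from_euler('xyz',s['tool_rot']).as_matrix().round(3))
```

```text
top mouth (279, array([598.8,  -1.8]), array([128.1, 128.7]), 79.2)
 col hopper 107.0 138.0 -29.0 31.0 240.24350065530712
 tab hopper [-8.4  3.3] [119.  156.7] (61, array([623.8, 132.6]), array([38.6, 12.2]), 78.2)
 rim (103, array([ 509.9, -339.5]), array([108.1, 110. ]), 9.3) -53.1882588033115 55.18859077807276 -54.77443960915047 55.563606353288364
 grip [-130.9  -71.6] [-10.1   7.9] (47, array([ 398.3, -357.4]), array([39.4, 12.5]), 9.9) 66.03697357895385
 decoyR x [156. 327.] y [-1496.  -201.]
 decoyL x [232. 406.] y [ 87. 216.]
 bench z -1.5314877866670713
scene mouth (339, array([601.8,  -5.5]), array([130. , 134.8]), 78.6)
 col hopper 107.0 144.0 -31.0 29.0 240.22523710320638
 tab hopper [-5.3  9.8] [117.3 155.8] (190, array([627.6, 130.5]), array([40.3, 17.6]), 80.8)
 rim (176, array([ 513.5, -344.1]), array([117. , 111.7]), 8.8) -54.52037498675977 62.291244273231655 -60.66420388457261 51.154057182994
 grip [-125.5  -77.3] [-12.4   4.6] (45, array([ 403.3, -361.5]), array([37.8, 12.5]), 11.1) 65.03178579253199
 decoyR x [162. 334.] y [-357. -203.]
 decoyL x [239. 417.] y [ 82. 211.]
 bench z -1.4641909606751824
[[-0.001  0.413  0.911]
 [-0.002  0.911 -0.413]
 [-1.    -0.002  0.   ]]
```

```bash
cat > plan.py <<'E'
from h import *
from scipy.spatial.transform import Rotation as R, Slerp
def pose(grasp,jaw,tilt=0):
    a=np.radians(jaw);t=np.radians(tilt)
    y=np.array([np.cos(a),np.sin(a),0]);u=np.array([-y[1],y[0],0])
    x=-np.cos(t)*np.array([0,0,1])+np.sin(t)*u
    return np.array(grasp,float)-6*x, R.from_matrix(np.c_[x,y,np.cross(x,y)])
def now():
    s=read_state(); return s['eef_pos'],R.from_euler('xyz',s['tool_rot'])
def rows(wps,hand,vmax=45,amax=9):
    p,r=now(); out=[]
    for g,j,t in wps:
        P,Q=pose(g,j,t); 
        n=int(max(np.ceil(np.linalg.norm(P-p)/vmax),np.ceil(np.degrees((r.inv()*Q).magnitude())/amax),1)); p0,r0=p,r
        S=Slerp([0,1],R.concatenate([r0,Q]))
        for k in range(1,n+1):
            tp,tr=p0+(P-p0)*k/n,S(k/n)
            tu=np.round(np.degrees((r.inv()*tr).as_rotvec()),1); sh=np.round(r.inv().apply(tp-p),0 if k<n else 1)
            out.append([tu.tolist(),sh.tolist(),hand]); p=p+r.apply(sh); r=r*R.from_rotvec(np.radians(tu))
    for i in range(0,len(out),8): print(str(out[i:i+8]).replace(' ',''))
    return out
def show():
    s=read_state();p,r=now();M=r.as_matrix()
    print('t',round(s['clock'],2),'grasp',(p+6*M[:,0]).round(1),'jaw',np.degrees(np.arctan2(M[1,1],M[0,1])).round(1),'x',M[:,0].round(3),'F',s['force'].round(1),'w',round(s['width'],1))
E
python3 - <<'E'
from plan import *
show(); rows([((420,350,330),30,0),((460,0,330),-40,0),((415,-330,180),-81,15)],-1)
E
```

```text
t 0.1 grasp [268.3 591.5 249.5] jaw 65.6 x [-0.001 -0.002 -1.   ] F [-0.5  0.5  0. ] w 85.4
[[[5.1,0.0,0.0],[-11.0,-22.0,34.0],-1],[[5.1,0.0,0.0],[-12.0,-20.0,36.0],-1],[[5.1,0.0,0.0],[-11.0,-16.0,37.0],-1],[[5.0,0.0,0.1],[-12.0,-13.0,39.0],-1],[[5.1,0.0,-0.0],[-11.0,-9.0,40.0],-1],[[5.1,0.0,-0.0],[-12.0,-6.0,40.0],-1],[[5.1,0.0,-0.0],[-11.3,-1.8,40.7],-1],[[8.8,0.0,-0.0],[0.0,-18.0,40.0],-1]]
[[[8.7,0.0,-0.0],[0.0,-11.0,43.0],-1],[[8.8,0.0,-0.0],[0.0,-4.0,44.0],-1],[[8.7,0.0,-0.0],[0.0,2.0,44.0],-1],[[8.8,0.0,-0.0],[0.0,9.0,43.0],-1],[[8.7,0.0,-0.0],[0.0,15.0,41.0],-1],[[8.8,-0.0,-0.0],[0.0,21.0,39.0],-1],[[8.7,-0.0,-0.0],[0.1,27.2,34.5],-1],[[4.5,1.6,0.6],[17.0,20.0,31.0],-1]]
[[[4.6,1.6,0.6],[16.0,22.0,31.0],-1],[[4.5,1.6,0.6],[15.0,24.0,29.0],-1],[[4.5,1.6,0.6],[15.0,26.0,27.0],-1],[[4.5,1.6,0.6],[15.0,28.0,26.0],-1],[[4.6,1.5,0.6],[14.0,30.0,23.0],-1],[[4.5,1.6,0.6],[14.0,31.0,22.0],-1],[[4.5,1.6,0.6],[13.0,33.0,19.0],-1],[[4.6,1.6,0.5],[13.6,34.4,17.6],-1]]
```

Call:
jog_arm:
  series:
    - [[5.1, 0, 0], [-11, -22, 34], -1]
    - [[5.1, 0, 0], [-12, -20, 36], -1]
    - [[5.1, 0, 0], [-11, -16, 37], -1]
    - [[5, 0, 0.1], [-12, -13, 39], -1]
    - [[5.1, 0, 0], [-11, -9, 40], -1]
    - [[5.1, 0, 0], [-12, -6, 40], -1]
    - [[5.1, 0, 0], [-11, -2, 41], -1]
    - [[8.8, 0, 0], [0, -18, 40], -1]

```text
clock: 1.1
eef_pos: [426.2, 305.4, 336.7]
tool_rot: [1.839, 1.567, 0.633]
force: [1.1, 0.1, 0.5]
width: 85.5
```

Call:
jog_arm:
  series:
    - [[8.7, 0, 0], [0, -11, 43], -1]
    - [[8.8, 0, 0], [0, -4, 44], -1]
    - [[8.7, 0, 0], [0, 2, 44], -1]
    - [[8.8, 0, 0], [0, 9, 43], -1]
    - [[8.7, 0, 0], [0, 15, 41], -1]
    - [[8.8, 0, 0], [0, 21, 39], -1]
    - [[8.7, 0, 0], [0, 27, 34], -1]
    - [[0, 0, 0], [0, 0, 0], -1]

```text
clock: 2.1
eef_pos: [460.0, -3.0, 335.9]
tool_rot: [2.092, 1.569, -0.184]
force: [0.6, 0.5, -0.5]
width: 85.6
```

Run:
```python
from plan import *
show(); rows([((410,-340,150),-81,15),((400,-359.5,42),-81,15)],-1)
```

```text
t 2.1 grasp [460.1  -3.  329.9] jaw -40.4 x [ 0.001 -0.    -1.   ] F [ 0.6  0.5 -0.5] w 85.6
[[[4.5,1.6,0.6],[20.0,20.0,32.0],-1],[[4.5,1.6,0.6],[19.0,22.0,31.0],-1],[[4.5,1.6,0.6],[19.0,25.0,30.0],-1],[[4.4,1.6,0.5],[18.0,26.0,29.0],-1],[[4.5,1.5,0.6],[18.0,28.0,26.0],-1],[[4.5,1.6,0.6],[17.0,31.0,25.0],-1],[[4.5,1.6,0.6],[17.0,32.0,23.0],-1],[[4.5,1.6,0.6],[17.0,33.0,21.0],-1]]
[[[4.5,1.6,0.6],[16.4,35.3,18.8],-1],[[-0.0,-0.0,-0.0],[34.0,6.0,13.0],-1],[[-0.0,-0.0,-0.0],[33.0,6.0,14.0],-1],[[-0.0,-0.0,-0.0],[33.9,5.6,13.4],-1]]
```

Call:
jog_arm:
  series:
    - [[4.5, 1.6, 0.6], [20, 20, 32], -1]
    - [[4.5, 1.6, 0.6], [19, 22, 31], -1]
    - [[4.5, 1.6, 0.6], [19, 25, 30], -1]
    - [[4.4, 1.6, 0.5], [18, 26, 29], -1]
    - [[4.5, 1.5, 0.6], [18, 28, 26], -1]
    - [[4.5, 1.6, 0.6], [17, 31, 25], -1]
    - [[4.5, 1.6, 0.6], [17, 32, 23], -1]
    - [[4.5, 1.6, 0.6], [17, 33, 21], -1]

```text
clock: 3.1
eef_pos: [417.2, -298.9, 174.2]
tool_rot: [3.112, 1.336, 0.213]
force: [1.3, 1.0, 0.7]
width: 85.2
```

Call:
jog_arm:
  series:
    - [[4.5, 1.6, 0.6], [16, 35, 19], -1]
    - [[0, 0, 0], [0, 0, 0], -1]

```text
clock: 3.35
eef_pos: [408.9, -339.0, 153.9]
tool_rot: [-3.136, 1.311, 0.164]
force: [-0.2, 0.4, 0.7]
width: 85.4
```

Run:
```python
from plan import *
show(); rows([((405,-355,90),-81,15)],-1); rows([((400,-359.5,42),-81,15)],-1)
```

```text
t 3.35 grasp [ 410.4 -338.8  148.1] jaw -80.9 x [ 0.253  0.042 -0.966] F [-0.2  0.4  0.7] w 85.4
[[[0.0,0.1,0.0],[27.0,8.0,11.0],-1],[[0.1,0.0,0.1],[27.1,7.2,11.6],-1]]
[[[0.0,0.0,0.0],[33.0,6.0,13.0],-1],[[0.0,0.1,0.1],[33.0,7.0,14.0],-1],[[0.1,0.0,-0.0],[33.0,5.9,13.4],-1]]
```

Call:
jog_arm:
  series:
    - [[0, 0, 0], [33, 6, 13], -1]
    - [[0, 0, 0], [33, 7, 14], -1]
    - [[0, 0, 0], [0, 0, 0], -1]

```text
clock: 3.72
eef_pos: [403.6, -348.9, 83.3]
tool_rot: [-3.118, 1.309, 0.187]
force: [-0.2, 0.0, 0.2]
width: 85.7
```

Run:
```python
from plan import *
show(); rows([((400,-359.5,42),-81,15)],-1)
d=shot('top'); i=d['img'][...,::-1]; a=i[170:290,340:480]
d=shot('scene'); j=d['img'][...,::-1]; b=j[150:270,150:290]
cv2.imwrite('pics/c2.png',cv2.resize(np.hstack([a,b]),None,fx=2.8,fy=2.8,interpolation=cv2.INTER_CUBIC))
```

```text
t 3.73 grasp [ 405.1 -348.7   77.5] jaw -80.6 x [ 0.254  0.048 -0.966] F [-0.2  0.   0.2] w 85.7
[[[0.3,0.0,0.4],[32.5,10.0,15.7],-1]]
```

View pics/c2.png

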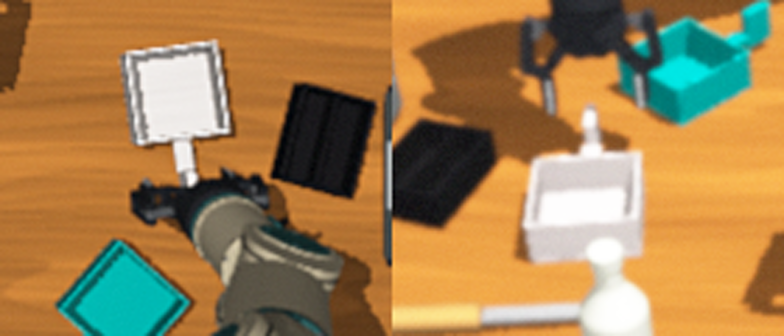

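The fingers straddle the grip: it sits at (190,175) in the top crop, with the fingers at (150,200) and (260,195). Next I'll descend and grip.

Call:
jog_arm:
  series:
    - [[0.3, 0, 0.4], [33, 10, 15], -1]
    - [[0, 0, 0], [0, 0, 0], -1]
    - [[0, 0, 0], [0, 0, 0], 1]
    - [[0, 0, 0], [0, 0, 0], 1]
    - [[0, 0, 0], [0, 0, 0], 1]
    - [[0, 0, 0], [0, 0, 0], 1]
    - [[0, 0, 0], [0, 0, 0], 1]
    - [[0, 0, 0], [0, 0, 0], 1]

```text
clock: 4.82
eef_pos: [400.4, -362.2, 50.5]
tool_rot: [3.136, 1.31, 0.153]
force: [-1.3, 1.0, 5.0]
width: 11.1
```

Run:
```python
from plan import *
from m import rect
show()
d=shot('top');P=cloud(d);hsv=cv2.cvtColor(d['img'],cv2.COLOR_RGB2HSV)
w=(hsv[...,1]<60)&(hsv[...,2]>120)
c=np.array([509.9,-339.5]);l=P[...,:2]-c;A=l@[.988,.156]
m=w&(P[...,2]>46)&(P[...,2]<54)&(A>-65)&(np.hypot(*np.moveaxis(l,-1,0))<95); print(rect(P,m))
```

```text
t 4.83 grasp [ 401.9 -362.    44.8] jaw -80.9 x [ 0.255  0.039 -0.966] F [-1.3  1.   5. ] w 11.1
(99, array([ 510.3, -340.1]), array([108.4, 110.3]), 8.8)
```

Run:
```python
from plan import *
rows([((450,-160,44.8),-91.5,15),((487,0,44.8),-100.8,15)],1,vmax=24)
```

```text
[[[1.1,0.0,0.3],[2.0,-21.0,-9.0],1],[[1.2,0.0,0.3],[2.0,-22.0,-8.0],1],[[1.1,0.0,0.3],[2.0,-22.0,-7.0],1],[[1.1,0.0,0.3],[2.0,-21.0,-8.0],1],[[1.2,0.0,0.3],[2.0,-22.0,-6.0],1],[[1.1,0.0,0.3],[2.0,-23.0,-7.0],1],[[1.1,0.0,0.3],[1.0,-22.0,-6.0],1],[[1.2,0.0,0.3],[2.0,-22.0,-5.0],1]]
[[[1.1,0.0,0.3],[1.1,-22.7,-5.2],1],[[1.3,0.0,0.3],[1.0,-23.0,-5.0],1],[[1.3,0.0,0.4],[1.0,-23.0,-4.0],1],[[1.3,0.0,0.3],[1.0,-23.0,-3.0],1],[[1.2,0.0,0.3],[1.0,-24.0,-3.0],1],[[1.3,0.0,0.4],[1.0,-23.0,-2.0],1],[[1.3,0.0,0.3],[0.0,-23.0,-2.0],1],[[1.3,0.0,0.4],[0.5,-23.8,-1.7],1]]
```

Call:
jog_arm:
  series:
    - [[1.1, 0, 0.3], [1, -10, -4], 1]
    - [[1.2, 0, 0.3], [2.1, -22, -8], 1]
    - [[1.1, 0, 0.3], [2.1, -22, -8], 1]
    - [[1.1, 0, 0.3], [2, -21, -7.5], 1]
    - [[1.2, 0, 0.3], [1.8, -22, -7], 1]
    - [[1.1, 0, 0.3], [1.8, -23, -7], 1]
    - [[1.1, 0, 0.3], [1.6, -22, -6], 1]
    - [[1.2, 0, 0.3], [1.4, -22, -5], 1]

```text
clock: 5.88
eef_pos: [458.7, -217.4, 85.7]
tool_rot: [-2.932, 1.361, 0.209]
force: [0.3, -0.4, -4.5]
width: 11.4
```

Call:
jog_arm:
  series:
    - [[1.1, 0, 0.3], [1.4, -22.7, -5.2], 1]
    - [[1.3, 0, 0.3], [1.3, -23, -5], 1]
    - [[1.3, 0, 0.4], [1, -23, -4], 1]
    - [[1.3, 0, 0.3], [0.8, -23, -3], 1]
    - [[1.2, 0, 0.3], [0.8, -24, -3], 1]
    - [[1.3, 0, 0.4], [0.6, -23, -2], 1]
    - [[1.3, 0, 0.3], [0.5, -23, -2], 1]
    - [[0, 0, 0], [0, 0, 0], 1]

```text
clock: 6.88
eef_pos: [495.0, -73.2, 101.2]
tool_rot: [-2.995, 1.393, -0.03]
force: [-12.9, -25.2, -1.8]
width: 11.3
```

Run:
```python
from plan import *
show(); rows([((491,15.3,44.8),-100.8,15)],1,vmax=15)
```

```text
t 6.88 grasp [496.1 -73.3  95.3] jaw -100.0 x [ 0.176 -0.005 -0.984] F [-12.9 -25.2  -1.8] w 11.3
[[[0.1,0.7,0.2],[7.0,-12.0,4.0],1],[[0.0,0.7,0.3],[7.0,-12.0,5.0],1],[[0.1,0.7,0.2],[6.0,-13.0,4.0],1],[[0.1,0.7,0.2],[7.0,-12.0,5.0],1],[[0.1,0.7,0.3],[7.0,-12.0,4.0],1],[[0.0,0.7,0.2],[6.0,-12.0,5.0],1],[[0.1,0.7,0.2],[6.2,-12.6,4.7],1]]
```

The tool has risen to z of about 95 and there is a side force, so something limited the motion. I'll look before moving again.

Run:
```python
from plan import *
s=read_state();print(s['qpos'].round(3),s['tau'].round(1),s['force'],s['torque'])
d=shot('top'); i=d['img'][...,::-1]; a=i[105:265,230:420]
d=shot('scene'); j=d['img'][...,::-1]; b=j[120:280,200:390]
cv2.imwrite('pics/c3.png',cv2.resize(np.hstack([a,b]),None,fx=2.1,fy=2.1,interpolation=cv2.INTER_CUBIC))
```

```text
[-0.115  0.66   0.314  2.217 -1.097  0.232 -0.561] [-16.  -48.9 -11.  -14.2  -0.8   1.2   0.9] [-12.93523989 -25.16860615  -1.81353104] [-5.20017283  3.04632714 -2.12133994]
```

View pics/c3.png

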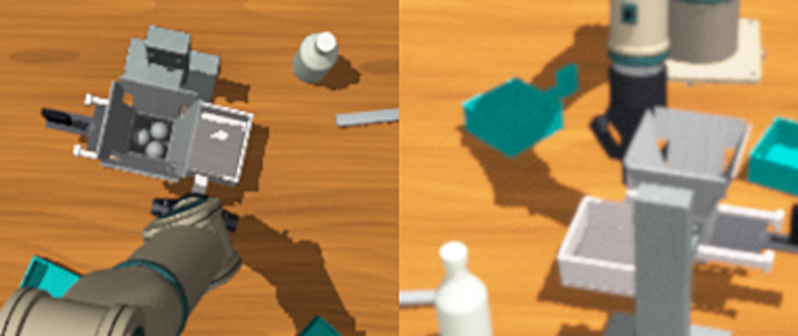

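The crops show the pan lifted and resting against the chute's side, at top crop (220,145). The balls are still in the chute. Joints 5 and 6 are at their limits, so the 15° tilt is too much at this radius. I'll back off, set the pan down further out, and regrip it vertically.

Run:
```python
from plan import *
rows([((480,-130,98),-98,11),((460,-270,90),-86,15)],1,vmax=30)
P=cloud(load('top')); 
Z=P[...,2]; m=(Z>100)&(P[...,0]>600)&(P[...,0]<780)&(P[...,1]<-150)&(P[...,1]>-350); print('bottle',np.nanmin(P[m],0),np.nanmax(P[m],0))
```

```text
[[[-1.1,0.5,0.6],[-3.0,29.0,3.0],1],[[-1.1,0.4,0.5],[-2.1,29.3,2.9],1],[[-2.3,0.8,-0.5],[2.0,28.0,0.0],1],[[-2.4,0.8,-0.6],[1.0,29.0,2.0],1],[[-2.3,0.8,-0.5],[1.0,28.0,3.0],1],[[-2.3,0.8,-0.5],[0.0,28.0,4.0],1],[[-2.4,0.8,-0.6],[0.8,27.9,4.9],1]]
bottle [ 712.4706382  -284.11811203  100.10005536] [ 771.71644759 -225.71888262  173.80390579]
```

Call:
jog_arm:
  series:
    - [[-1.1, 0.5, 0.6], [-3, 29, 3], 1]
    - [[-1.1, 0.4, 0.5], [-2, 29, 3], 1]
    - [[-2.3, 0.8, -0.5], [2, 28, 0], 1]
    - [[-2.4, 0.8, -0.6], [1, 29, 2], 1]
    - [[-2.3, 0.8, -0.5], [1, 28, 3], 1]
    - [[-2.3, 0.8, -0.5], [0, 28, 4], 1]
    - [[-2.4, 0.8, -0.6], [1, 28, 5], 1]
    - [[0, 0, 0], [0, 0, 0], 1]

```text
clock: 7.98
eef_pos: [470.6, -264.6, 98.9]
tool_rot: [-3.091, 1.313, 0.134]
force: [0.0, 1.2, -3.4]
width: 11.2
```

Run:
```python
from plan import *
s=read_state();print(s['qpos'].round(3),s['torque'].round(2))
show();rows([((475,-270,55),-86,15)],1,vmax=20)
```

```text
[ 0.486  0.677  0.107  2.131 -1.053  0.267  0.089] [-0.11  0.85 -0.04]
t 7.97 grasp [ 472.2 -264.4   93.1] jaw -85.1 x [ 0.253  0.034 -0.967] F [ 0.   1.2 -3.4] w 11.2
[[[0.3,0.1,0.5],[19.0,3.0,4.0],1],[[0.3,0.1,0.4],[18.4,3.1,3.5],1]]
```

Run:
```python
from plan import *
rows([((510,-272,85),-85,15),((510,-272,46),-85,15)],1,vmax=20)
```

```text
[[[-0.2,0.1,0.3],[9.0,5.0,-17.0],1],[[-0.1,0.1,0.4],[8.2,5.8,-16.8],1],[[-0.0,0.0,-0.0],[19.0,-0.0,5.0],1],[[-0.0,0.0,-0.0],[18.7,-0.0,5.1],1]]
```

Call:
jog_arm:
  series:
    - [[-0.2, 0.1, 0.3], [9, 5, -17], 1]
    - [[0, 0.1, 0.4], [8, 6, -17], 1]
    - [[0, 0, 0], [19, 0, 5], 1]
    - [[0, 0, 0], [10, 0, 3], 1]
    - [[0, 0, 0], [0, 0, 0], 1]

```text
clock: 8.6
eef_pos: [510.9, -266.8, 62.0]
tool_rot: [-3.115, 1.311, 0.12]
force: [-0.3, 0.5, -2.8]
width: 11.4
```

Run:
```python
from plan import *
s=read_state();print(s['qpos'].round(3),s['torque'].round(2))
show();rows([((510,-272,46),-85,15)],1,vmax=20)
```

```text
[ 0.467  0.77   0.079  2.053 -1.099  0.234  0.105] [0.07 0.71 0.14]
t 8.6 grasp [ 512.4 -266.6   56.2] jaw -84.6 x [ 0.255  0.031 -0.966] F [-0.3  0.5 -2.8] w 11.4
[[[0.2,0.1,0.5],[9.1,5.1,5.5],1]]
```

The limit is geometric: a lean outward near the forearm direction drives joint 6 to its lower limit. The fix is to turn the pan so its grip faces the hopper's -y side, which is square and reached from the open side. The lean is then tangential, and there is clearance to the mouth.

```bash
cat >> plan.py <<'E'
def pw(c,yaw,z,t=15,off=113):
    a=np.radians(yaw); return ((c[0]-off*np.cos(a),c[1]-off*np.sin(a),z),yaw-90,t)
E
python3 - <<'E'
from plan import *
rows([pw((600,-235),8,80),pw((565,-205),30,80),pw((560,-200),55,80),pw((570,-200),79,80)],1,vmax=30)
d=load('top')
for u,v in((390,162),(455,156)): print(onplane(d,u,v,10).round())
E
```

```text
[[[-1.3,0.1,-0.1],[-14.0,-9.0,8.0],1],[[-1.3,0.0,-0.2],[-14.7,-9.4,7.7],1],[[-7.1,0.0,-1.9],[-2.0,3.0,7.0],1],[[-7.1,0.0,-1.9],[-2.0,2.0,7.0],1],[[-7.1,0.0,-1.9],[-1.9,0.3,8.0],1],[[-8.0,0.0,-2.2],[1.0,14.0,-3.0],1],[[-8.1,-0.0,-2.1],[0.0,14.0,-1.0],1],[[-8.0,-0.0,-2.2],[-0.3,14.1,1.3],1]]
[[[-7.7,-0.0,-2.1],[1.0,18.0,-5.0],1],[[-7.8,-0.0,-2.0],[1.0,19.0,-3.0],1],[[-7.7,-0.0,-2.1],[-0.0,19.0,0.5],1]]
[ 650. -302.   10.]
[ 677. -525.   10.]
```

Call:
jog_arm:
  series:
    - [[-1.3, 0.1, -0.1], [-14, -9, 8], 1]
    - [[-1.3, 0, -0.2], [-15, -9, 8], 1]
    - [[-7.1, 0, -1.9], [-2, 3, 7], 1]
    - [[-7.1, 0, -1.9], [-2, 2, 7], 1]
    - [[-7.1, 0, -1.9], [-2, 0, 8], 1]
    - [[-8, 0, -2.2], [1, 14, -3], 1]
    - [[-8, 0, -2.1], [0, 14, -1], 1]
    - [[-8, 0, -2.2], [0, 14, 1], 1]

```text
clock: 9.6
eef_pos: [494.0, -296.2, 88.9]
tool_rot: [3.137, 1.311, 0.957]
force: [0.5, 0.3, -4.2]
width: 11.3
```

Call:
jog_arm:
  series:
    - [[-7.7, 0, -2.1], [1, 18, -5], 1]
    - [[-7.8, 0, -2], [1, 19, -3], 1]
    - [[-7.7, 0, -2.1], [0, 19, 0], 1]
    - [[0, 0, 0], [0, 0, 0], 1]

```text
clock: 10.1
eef_pos: [550.0, -314.4, 88.7]
tool_rot: [3.13, 1.311, 1.365]
force: [-0.7, -0.3, -4.3]
width: 11.5
```

Run:
```python
from plan import *
from m import rect
s=read_state();print(s['qpos'].round(3),s['torque'].round(2))
show();rows([pw((570,-200),79,52)],1,vmax=20);rows([pw((570,-200),79,45)],1,vmax=20)
d=shot('top');P=cloud(d);hsv=cv2.cvtColor(d['img'],cv2.COLOR_RGB2HSV)
w=(hsv[...,1]<60)&(hsv[...,2]>120); l=P[...,:2]-[570,-200]
m=w&(np.hypot(*np.moveaxis(l,-1,0))<90)&(P[...,2]>30)&(P[...,2]<130)&(l@[.19,.98]>-65); print(rect(P,m),np.percentile(P[m][:,2],[2,98]))
i=d['img'][...,::-1]; a=i[105:265,280:470]
d=shot('scene'); j=d['img'][...,::-1]; b=j[120:280,160:350]
cv2.imwrite('pics/c4.png',cv2.resize(np.hstack([a,b]),None,fx=2.1,fy=2.1,interpolation=cv2.INTER_CUBIC))
```

```text
[ 0.554  0.863  0.075  1.605 -0.409  0.821  0.713] [-0.85  0.17 -0.05]
t 10.1 grasp [ 550.3 -312.8   82.9] jaw -11.2 x [ 0.053  0.251 -0.967] F [-0.7 -0.3 -4.3] w 11.5
[[[-0.1,0.1,-0.1],[15.0,-1.0,3.0],1],[[-0.0,0.0,-0.1],[15.2,-1.2,3.5],1]]
[[[-0.1,0.1,-0.1],[18.0,-1.0,4.0],1],[[-0.0,0.0,-0.1],[19.0,-1.2,4.3],1]]
(1078, array([ 569.8, -205.6]), array([118.9, 110.5]), 78.4) [30.69271056 84.39957781]
```

View pics/c4.png

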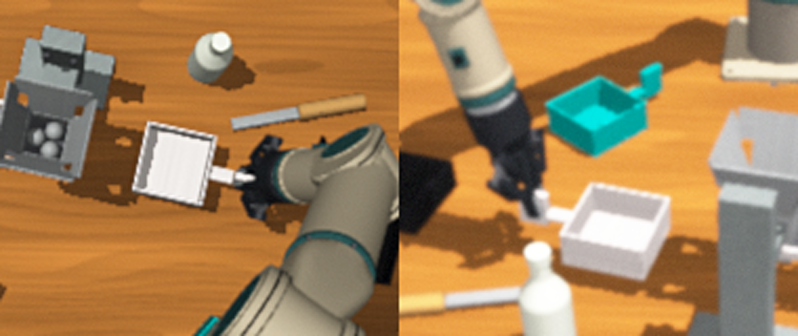

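The pan is clear, held level, and square to the hopper, with its grip on the right. I'll lower it until it touches.

Call:
jog_arm:
  series:
    - [[0, 0, 0], [15, -1, 3], 1]
    - [[0, 0, 0], [15, -1, 4], 1]
    - [[0, 0, 0], [6, 0, 1.5], 1]
    - [[0, 0, 0], [0, 0, 0], 1]

```text
clock: 10.7
eef_pos: [545.5, -313.6, 50.4]
tool_rot: [-3.135, 1.31, 1.381]
force: [-3.5, -1.9, 2.3]
width: 11.2
```

```bash
cat > pan.py <<'E'
from plan import *
from m import rect
def pan(c,yaw=79,name='top'):
    d=shot(name);P=cloud(d);hsv=cv2.cvtColor(d['img'],cv2.COLOR_RGB2HSV);Z=P[...,2]
    w=(hsv[...,1]<60)&(hsv[...,2]>120); l=P[...,:2]-np.array(c);a=np.radians(yaw)
    A=l@[np.cos(a),np.sin(a)];B=l@[-np.sin(a),np.cos(a)]
    m=w&(A>-66)&(A<75)&(abs(B)<75)&(Z>43)&(Z<60);print(rect(P,m))
    for n,q in(('back',A<-40),('front',A>40)): print(n,np.median(Z[m&q]).round(1))
E
python3 - <<'E'
from pan import *
show(); pan((570,-202))
E
```

```text
t 10.7 grasp [ 545.8 -312.    44.6] jaw -11.2 x [ 0.049  0.253 -0.966] F [-3.5 -1.9  2.3] w 11.2
(154, array([ 566.4, -200. ]), array([109.9, 110.2]), 79.0)
back 48.1
front 49.1
```

Run:
```python
from plan import *
rows([((578.4,-114.2,44.8),-11.2,15)],1,vmax=14)
```

```text
[[[-0.0,0.0,0.0],[3.0,-0.0,-13.0],1],[[-0.0,0.0,0.0],[4.0,-1.0,-13.0],1],[[-0.0,0.0,0.0],[3.0,-0.0,-13.0],1],[[-0.0,0.0,0.0],[4.0,-1.0,-13.0],1],[[-0.0,0.0,0.0],[3.0,-0.0,-13.0],1],[[-0.0,0.0,0.0],[4.0,-1.0,-12.0],1],[[-0.0,0.0,0.0],[3.0,-0.0,-13.0],1],[[-0.0,0.0,0.0],[3.0,-1.0,-13.0],1]]
[[[-0.0,0.0,0.1],[4.0,0.0,-13.0],1],[[-0.0,0.1,-0.0],[3.0,-0.0,-13.0],1],[[-0.0,-0.0,-0.0],[4.0,-1.0,-13.0],1],[[-0.0,-0.0,-0.0],[3.0,-0.0,-13.0],1],[[-0.0,-0.0,-0.0],[4.0,-1.0,-13.0],1],[[-0.0,-0.0,-0.0],[3.0,-0.0,-13.0],1],[[-0.1,-0.0,-0.0],[3.5,-0.6,-12.6],1]]
```

Call:
jog_arm:
  series:
    - [[0, 0, 0], [3.4, -0.4, -13], 1]
    - [[0, 0, 0], [3.4, -0.4, -13], 1]
    - [[0, 0, 0], [3.4, -0.4, -13], 1]
    - [[0, 0, 0], [3.4, -0.4, -13], 1]
    - [[0, 0, 0], [3.4, -0.4, -13], 1]
    - [[0, 0, 0], [3.4, -0.4, -13], 1]
    - [[0, 0, 0], [3.4, -0.4, -13], 1]
    - [[0, 0, 0], [0, 0, 0], 1]

```text
clock: 11.75
eef_pos: [562.7, -217.7, 51.0]
tool_rot: [-3.14, 1.308, 1.38]
force: [0.4, -0.3, -3.0]
width: 11.2
```

Run:
```python
from plan import *
show();rows([((578.4,-114.2,44.8),-11.2,15)],1,vmax=14)
```

```text
t 11.75 grasp [ 563.  -216.2   45.2] jaw -11.1 x [ 0.049  0.255 -0.966] F [ 0.4 -0.3 -3. ] w 11.2
[[[0.0,-0.0,0.0],[3.0,-1.0,-12.0],1],[[0.0,-0.0,0.0],[4.0,-0.0,-13.0],1],[[0.0,-0.0,0.0],[3.0,-1.0,-12.0],1],[[0.1,-0.0,0.0],[4.0,-0.0,-13.0],1],[[-0.0,-0.0,0.0],[3.0,-1.0,-12.0],1],[[-0.0,-0.0,0.1],[3.0,-0.0,-13.0],1],[[0.0,-0.0,-0.0],[4.0,-1.0,-12.0],1],[[0.0,-0.0,-0.0],[3.1,-0.5,-12.4],1]]
```

Call:
jog_arm:
  series:
    - [[0, 0, 0], [3.4, -0.6, -12.5], 1]
    - [[0, 0, 0], [3.4, -0.6, -12.5], 1]
    - [[0, 0, 0], [3.4, -0.6, -12.5], 1]
    - [[0, 0, 0], [3.4, -0.6, -12.5], 1]
    - [[0, 0, 0], [3.4, -0.6, -12.5], 1]
    - [[0, 0, 0], [3.4, -0.6, -12.5], 1]
    - [[0, 0, 0], [3.4, -0.6, -12.5], 1]
    - [[0, 0, 0], [3.4, -0.6, -12.5], 1]

```text
clock: 12.75
eef_pos: [577.9, -116.6, 50.6]
tool_rot: [3.141, 1.31, 1.375]
force: [-0.8, -0.1, -3.9]
width: 11.1
```

Run:
```python
from plan import *
show();rows([((578.4,-114.2,44.8),-11.2,15)],1,vmax=14)
d=shot('top');i=d['img'][...,::-1]; a=i[105:265,220:410]
d=shot('scene'); j=d['img'][...,::-1]; b=j[150:310,220:410]
cv2.imwrite('pics/c5.png',cv2.resize(np.hstack([a,b]),None,fx=2.1,fy=2.1,interpolation=cv2.INTER_CUBIC))
```

```text
t 12.75 grasp [ 578.2 -115.1   44.8] jaw -11.2 x [ 0.05   0.253 -0.966] F [-0.8 -0.1 -3.9] w 11.1
[[[0.0,0.1,-0.0],[0.2,0.0,-0.9],1]]
```

View pics/c5.png

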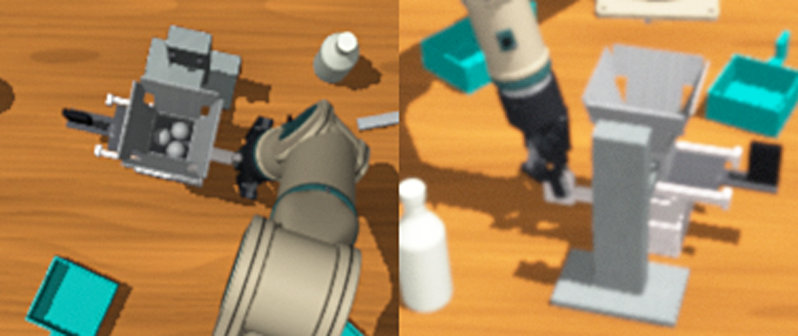

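The pan is under the chute, and the gripper leans clear of the mouth. I'll release and retreat along the tool axis.

Call:
jog_arm:
  series:
    - [[0, 0, 0], [1.5, 0, -0.5], 1]
    - [[0, 0, 0], [0, 0, 0], 1]
    - [[0, 0, 0], [0, 0, 0], -1]
    - [[0, 0, 0], [0, 0, 0], -1]
    - [[0, 0, 0], [0, 0, 0], -1]
    - [[0, 0, 0], [0, 0, 0], -1]
    - [[0, 0, 0], [-20, 0, 0], -1]
    - [[0, 0, 0], [-40, 0, 0], -1]

```text
clock: 13.85
eef_pos: [573.8, -130.9, 106.4]
tool_rot: [-3.127, 1.309, 1.39]
force: [0.4, -0.2, -0.5]
width: 85.2
```

Call:
jog_arm:
  series:
    - [[0, 0, 0], [-50, 0, 0], -1]
    - [[0, 0, 0], [-50, 0, 0], -1]
    - [[0, 0, 0], [-50, 0, 0], -1]
    - [[0, 0, 0], [-50, 0, 0], -1]
    - [[0, 0, 0], [0, 0, 0], -1]

```text
clock: 14.48
eef_pos: [566.5, -184.8, 304.5]
tool_rot: [3.108, 1.313, 1.341]
force: [0.2, -0.4, 0.4]
width: 85.7
```

Run:
```python
from plan import *
show()
rows([((545,-100,335),-11,5),((600,140,335),-11,0),((626,140,230),-11,0)],-1,vmax=50)
# hopper-frame check of pan, top cam and scene cam
from m import rect
th=np.radians(-11);hx=np.array([np.cos(th),np.sin(th)]);hy=np.array([-hx[1],hx[0]])
for n,o in(('top',(598.8,-1.8)),('scene',(601.8,-5.5))):
    d=shot(n);P=cloud(d);hsv=cv2.cvtColor(d['img'],cv2.COLOR_RGB2HSV);L=P[...,:2]-np.array(o);X=L@hx;Y=L@hy;Z=P[...,2]
    w=(hsv[...,1]<60)&(hsv[...,2]>90)
    m=w&(abs(X)<70)&(abs(Y)<150)&(Z>8)&(Z<56)
    print(n,m.sum(),'X',np.percentile(X[m],[1,99]).round(1),'Y',np.percentile(Y[m],[1,99]).round(1))
    m=w&(abs(X)<40)&(Y<-80)&(Y>-150)&(Z>25)&(Z<72); print(' grip',np.percentile(X[m],[2,98]).round(1),np.percentile(Y[m],[2,98]).round(1),rect(P,m&(Z>55)))
```

```text
t 14.47 grasp [ 566.9 -183.3  298.7] jaw -11.3 x [ 0.058  0.249 -0.967] F [ 0.2 -0.4  0.4] w 85.7
[[[-0.1,-4.9,-0.3],[-8.0,-19.0,-43.0],-1],[[-0.1,-4.9,-0.2],[-11.0,-18.4,-41.4],-1],[[-0.0,-1.0,-0.0],[4.0,2.0,-49.0],-1],[[-0.0,-1.0,-0.0],[4.0,1.0,-49.0],-1],[[-0.0,-1.0,-0.0],[2.0,2.0,-50.0],-1],[[-0.0,-1.0,-0.0],[2.0,1.0,-49.0],-1],[[-0.0,-1.0,-0.0],[0.8,2.0,-49.2],-1],[[-0.0,0.0,-0.0],[35.0,8.0,-2.0],-1]]
[[[-0.0,0.0,-0.0],[35.0,9.0,-1.0],-1],[[-0.0,0.0,-0.0],[35.0,8.5,-2.0],-1]]
top 139 X [-54.9   9.1] Y [-126.9   52.4]
 grip [-8.5  8. ] [-132.3  -80.6] (37, array([ 576.5, -113.8]), array([38.3, 10.9]), 80.8)
scene 472 X [-16.6  57.1] Y [-131.9   55.1]
 grip [-9.4 10. ] [-131.9  -81.8] (49, array([ 582.2, -116.2]), array([37.6, 14. ]), 74.9)
```

Call:
jog_arm:
  series:
    - [[0, -4.9, -0.3], [-8, -19, -43], -1]
    - [[0, -4.9, -0.2], [-11, -18, -41], -1]
    - [[0, -1, 0], [4, 2, -49], -1]
    - [[0, -1, 0], [4, 1, -49], -1]
    - [[0, -1, 0], [2, 2, -50], -1]
    - [[0, -1, 0], [2, 1, -49], -1]
    - [[0, -1, 0], [1, 2, -49], -1]
    - [[0, 0, 0], [0, 0, 0], -1]

```text
clock: 15.58
eef_pos: [597.7, 148.7, 334.8]
tool_rot: [-1.86, 1.557, 2.668]
force: [0.1, -0.3, -0.7]
width: 85.7
```

Run:
```python
from plan import *
show();rows([((626.5,134,260),-11,0),((626.5,133,185),-11,0)],-1,vmax=40)
```

```text
t 15.57 grasp [597.7 148.7 328.8] jaw -10.5 x [-0.013  0.006 -1.   ] F [ 0.1 -0.3 -0.7] w 85.7
[[[0.2,-0.1,0.4],[34.0,16.0,5.0],-1],[[0.3,-0.1,0.4],[34.5,15.7,4.4],-1],[[-0.0,-0.0,-0.0],[37.0,0.0,0.0],-1],[[-0.0,-0.0,-0.0],[38.0,0.1,1.0],-1]]
```

Call:
jog_arm:
  series:
    - [[0.2, -0.1, 0.4], [34, 16, 5], -1]
    - [[0.3, -0.1, 0.4], [34.5, 16, 4.5], -1]
    - [[0, 0, 0], [37, 0, 0], -1]
    - [[0, 0, 0], [38, 0, 1], -1]
    - [[0, 0, 0], [0, 0, 0], -1]

```text
clock: 16.2
eef_pos: [625.2, 123.8, 189.9]
tool_rot: [-0.56, 1.565, -2.334]
force: [-0.9, -0.6, -0.1]
width: 85.4
```

Run:
```python
from plan import *
show();rows([((626.5,132.5,135),-11,0)],-1,vmax=40)
d=shot('top');i=d['img'][...,::-1]; a=i[105:225,210:350]
d=shot('scene'); j=d['img'][...,::-1]; b=j[150:270,320:460]
cv2.imwrite('pics/c6.png',cv2.resize(np.hstack([a,b]),None,fx=2.8,fy=2.8,interpolation=cv2.INTER_CUBIC))
```

```text
t 16.2 grasp [625.2 123.8 183.9] jaw -11.6 x [-0.004 -0.004 -1.   ] F [-0.9 -0.6 -0.1] w 85.4
[[[-0.3,0.1,0.1],[24.0,-0.0,-5.0],-1],[[-0.3,0.2,0.1],[24.8,-0.3,-4.0],-1]]
```

View pics/c6.png

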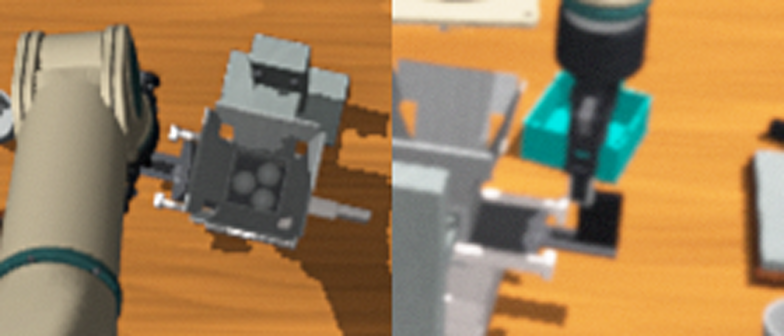

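The fingers straddle the tab from above, sitting about 9 mm too near the hopper. I'll correct that, descend, and grip.

Call:
jog_arm:
  series:
    - [[-0.3, 0.1, 0.1], [20, 0, -9], -1]
    - [[-0.3, 0.2, 0.1], [29, 0, 0], -1]
    - [[0, 0, 0], [0, 0, 0], -1]
    - [[0, 0, 0], [0, 0, 0], 1]
    - [[0, 0, 0], [0, 0, 0], 1]
    - [[0, 0, 0], [0, 0, 0], 1]
    - [[0, 0, 0], [0, 0, 0], 1]
    - [[0, 0, 0], [0, 0, 0], 1]

```text
clock: 17.3
eef_pos: [626.0, 135.1, 145.4]
tool_rot: [-2.926, 1.567, 1.596]
force: [-10.7, 0.6, 10.0]
width: 11.5
```

Run:
```python
from plan import *
show();p,r=now()
print('hy in tool',r.inv().apply([np.sin(np.radians(11)),np.cos(np.radians(11)),0]).round(3))
```

```text
t 17.3 grasp [626.  135.1 139.4] jaw -10.9 x [-0.     0.003 -1.   ] F [-10.7   0.6  10. ] w 11.5
hy in tool [ 0.003  0.001 -1.   ]
```

Call:
jog_arm:
  series:
    - [[0, 0, 0], [-3, -2, 0], 1]
    - [[0, 0, 0], [0, 0, -6], 1]
    - [[0, 0, 0], [0, 0, -11], 1]
    - [[0, 0, 0], [0, 0, -11], 1]
    - [[0, 0, 0], [0, 0, -11], 1]
    - [[0, 0, 0], [0, 0, -11], 1]
    - [[0, 0, 0], [0, 0, -11], 1]
    - [[0, 0, 0], [0, 0, 0], 1]

```text
clock: 18.3
eef_pos: [637.5, 195.5, 145.7]
tool_rot: [2.423, 1.567, 0.662]
force: [-3.5, 2.6, -19.2]
width: 11.3
```

Run:
```python
from plan import *
show();s=read_state();print(np.dot(s['eef_pos'][:2]-[626,135.1],[.191,.982]),np.dot(s['eef_pos'][:2]-[626,135.1],[.982,-.191]))
```

```text
t 18.3 grasp [637.5 195.5 139.7] jaw -10.9 x [ 0.003  0.002 -1.   ] F [ -3.5   2.6 -19.2] w 11.3
61.463156414729305 -0.265105863460942
```

Call:
jog_arm:
  series:
    - [[0, 0, 0], [2, 0, -6], 1]
    - [[0, 0, 0], [0, 0, -6], 1]
    - [[0, 0, 0], [0, 0, -3], 1]
    - [[0, 0, 0], [0, 0, -1], 1]
    - [[0, 0, 0], [0, 0, 0], 1]

```text
clock: 18.92
eef_pos: [638.3, 199.5, 145.5]
tool_rot: [-0.152, 1.559, -1.919]
force: [-16.5, -17.5, -1.1]
width: 11.6
```

Run:
```python
from plan import *
show();s=read_state();print(np.dot(s['eef_pos'][:2]-[626,135.1],[.191,.982]),s['force']@[.191,.982,0])
```

```text
t 18.93 grasp [638.3 199.4 139.5] jaw -11.3 x [-0.004 -0.011 -1.   ] F [-16.5 -17.5  -1.1] w 11.6
65.56610552944271 -20.381615065741336
```

Run:
```python
from plan import *
th=np.radians(-11);hx=np.array([np.cos(th),np.sin(th)]);hy=np.array([-hx[1],hx[0]])
d=shot('top');i=d['img'][...,::-1]; a=i[105:225,210:350]
d=shot('scene'); j=d['img'][...,::-1]; b=j[150:270,320:460]
cv2.imwrite('pics/c7.png',cv2.resize(np.hstack([a,b]),None,fx=2.8,fy=2.8,interpolation=cv2.INTER_CUBIC))
P=cloud(d);L=P[...,:2]-np.array((601.8,-5.5));X=L@hx;Y=L@hy;Z=P[...,2]
m=(abs(X)<25)&(Y>70)&(Y<260)&(Z>85)&(Z<100);print('low',Y[m].min(),Y[m].max(),np.percentile(Y[m],[2,98]))
m=(abs(X)<25)&(Y>100)&(Y<260)&(Z>102)&(Z<118);print('tab',np.percentile(Y[m],[2,98]))
```

```text
low 70.31626603651512 231.76116316040742 [ 72.95146941 226.05516855]
tab [192.09799144 231.43476779]
```

View pics/c7.png

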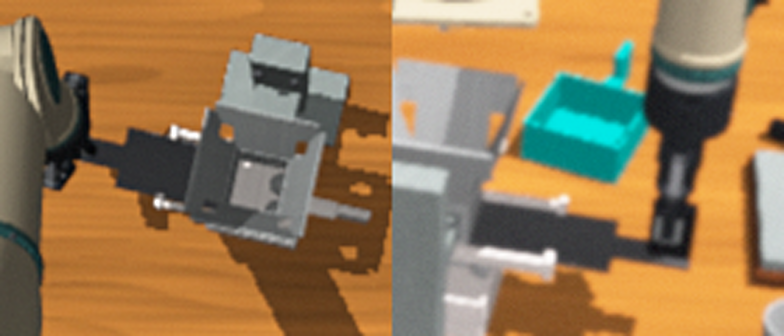

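The balls are down: the chute is empty and the pan floor shows a ball at (265,185). The tab measures about 77 mm out. I'll give one more tug to confirm the stop.

Call:
jog_arm:
  series:
    - [[0, 0, 0], [0, -1, -3], 1]
    - [[0, 0, 0], [0, 0, -2], 1]
    - [[0, 0, 0], [0, 0, 0], 1]

```text
clock: 19.4
eef_pos: [638.3, 199.7, 145.5]
tool_rot: [-0.099, 1.552, -1.869]
force: [-17.3, -25.2, 1.5]
width: 11.1
```

Run:
```python
from plan import *
th=np.radians(-11);hx=np.array([np.cos(th),np.sin(th)]);hy=np.array([-hx[1],hx[0]])
show();s=read_state();print(np.dot(s['eef_pos'][:2]-[626,135.1],[.191,.982]),s['force']@[.191,.982,0])
d=shot('scene')
P=cloud(d);L=P[...,:2]-np.array((601.8,-5.5));X=L@hx;Y=L@hy;Z=P[...,2]
m=(abs(X)<25)&(Y>100)&(Y<260)&(Z>102)&(Z<118);print('tab',np.percentile(Y[m],[2,98]))
```

```text
t 19.4 grasp [638.3 199.6 139.5] jaw -11.4 x [-0.005 -0.018 -1.   ] F [-17.3 -25.2   1.5] w 11.1
65.77692349115034 -28.04685188243821
tab [193.44250115 231.52169039]
```

The tool moved 0.2 mm under 28 N, so the gate is at its stop. Next I'll push it home.

Call:
jog_arm:
  series:
    - [[0, 0, 0], [0, -2, 8], 1]
    - [[0, 0, 0], [0, 0, 11], 1]
    - [[0, 0, 0], [0, 0, 11], 1]
    - [[0, 0, 0], [0, 0, 11], 1]
    - [[0, 0, 0], [0, 0, 11], 1]
    - [[0, 0, 0], [0, 0, 11], 1]
    - [[0, 0, 0], [0, 0, 11], 1]
    - [[0, 0, 0], [0, 0, 0], 1]

```text
clock: 20.45
eef_pos: [626.8, 139.5, 145.7]
tool_rot: [1.682, 1.563, -0.083]
force: [0.8, -3.6, -20.1]
width: 11.7
```

Run:
```python
from plan import *
show();s=read_state();print(np.dot(s['eef_pos'][:2]-[626,135.1],[.191,.982]),s['force']@[.191,.982,0])
```

```text
t 20.45 grasp [626.8 139.5 139.7] jaw -11.1 x [ 0.008 -0.001 -1.   ] F [  0.8  -3.6 -20.1] w 11.7
4.442741943188944 -3.3660213452700156
```

Call:
jog_arm:
  series:
    - [[0, 0, 0], [1.5, 0, 6], 1]
    - [[0, 0, 0], [0, 0, 6], 1]
    - [[0, 0, 0], [0, 0, 4], 1]
    - [[0, 0, 0], [0, 0, 3], 1]
    - [[0, 0, 0], [0, 0, 2], 1]
    - [[0, 0, 0], [0, 0, 0], 1]

```text
clock: 21.2
eef_pos: [624.0, 124.6, 145.7]
tool_rot: [2.231, 1.557, 0.469]
force: [-1.5, 7.1, -5.0]
width: 11.4
```

Run:
```python
from plan import *
th=np.radians(-11);hx=np.array([np.cos(th),np.sin(th)]);hy=np.array([-hx[1],hx[0]])
show();s=read_state();print(np.dot(s['eef_pos'][:2]-[626,135.1],[.191,.982]),s['force']@[.191,.982,0])
d=shot('scene')
P=cloud(d);L=P[...,:2]-np.array((601.8,-5.5));X=L@hx;Y=L@hy;Z=P[...,2]
m=(abs(X)<25)&(Y>100)&(Y<260)&(Z>102)&(Z<118);print('tab',np.percentile(Y[m],[2,98]))
```

```text
t 21.2 grasp [624.1 124.6 139.7] jaw -10.9 x [ 0.012  0.006 -1.   ] F [-1.5  7.1 -5. ] w 11.4
-10.691976778920363 6.710911267145234
tab [116.12458016 154.14406497]
```

Reading -10.7 means the full 76 mm has been travelled, and the tab centre is at 135. I'll press a little to confirm, unload, release, and retreat upward and outward.

Call:
jog_arm:
  series:
    - [[0, 0, 0], [0, 0, 3], 1]
    - [[0, 0, 0], [0, 0, 2], 1]
    - [[0, 0, 0], [0, 0, 0], 1]

```text
clock: 21.62
eef_pos: [623.9, 124.5, 145.7]
tool_rot: [2.438, 1.552, 0.679]
force: [2.1, 15.2, -7.2]
width: 11.5
```

Run:
```python
from plan import *
show();s=read_state();print(np.dot(s['eef_pos'][:2]-[626,135.1],[.191,.982]),s['force']@[.191,.982,0])
```

```text
t 21.62 grasp [624.  124.6 139.7] jaw -10.8 x [ 0.014  0.012 -1.   ] F [ 2.1 15.2 -7.2] w 11.5
-10.76508750517109 15.362533286886913
```

Call:
jog_arm:
  series:
    - [[0, 0, 0], [0, 0, -3], 1]
    - [[0, 0, 0], [0, 0, 0], -1]
    - [[0, 0, 0], [0, 0, 0], -1]
    - [[0, 0, 0], [0, 0, 0], -1]
    - [[0, 0, 0], [0, 0, 0], -1]
    - [[0, 0, 0], [-15, 0, 0], -1]
    - [[0, 0, 0], [-35, 0, 0], -1]
    - [[0, 0, 0], [-45, 0, 0], -1]

```text
clock: 22.62
eef_pos: [621.6, 119.7, 240.6]
tool_rot: [1.988, 1.562, 0.225]
force: [1.0, -0.1, 0.1]
width: 85.2
```

Call:
jog_arm:
  series:
    - [[0, 0, 0], [-50, 0, 0], -1]
    - [[0, 0, 0], [-30, 0, -40], -1]
    - [[0, 0, 0], [0, 0, -55], -1]
    - [[0, 0, 0], [0, 0, -55], -1]
    - [[0, 0, 0], [0, 0, -50], -1]
    - [[0, 0, 0], [0, 0, 0], -1]

```text
clock: 23.38
eef_pos: [657.9, 322.4, 320.1]
tool_rot: [2.358, 1.56, 0.603]
force: [0.3, -0.5, -1.1]
width: 85.6
```

Run:
```python
from plan import *
th=np.radians(-11);hx=np.array([np.cos(th),np.sin(th)]);hy=np.array([-hx[1],hx[0]])
show()
for n,o in(('top',(598.8,-1.8)),('scene',(601.8,-5.5))):
    d=shot(n);P=cloud(d);hsv=cv2.cvtColor(d['img'],cv2.COLOR_RGB2HSV);L=P[...,:2]-np.array(o);X=L@hx;Y=L@hy;Z=P[...,2]
    w=(hsv[...,1]<60)&(hsv[...,2]>90)
    m=w&(abs(X)<70)&(abs(Y)<150)&(Z>8)&(Z<56); print(n,'X',np.percentile(X[m],[1,99]).round(1),'Y',np.percentile(Y[m],[1,99]).round(1))
    m=(Z>125)&(Z<160)&(Y>100)&(Y<190)&(abs(X)<40); print(' tab',np.percentile(Y[m],[2,98]).round(1))
    i=d['img'][...,::-1]
    if n=='top': a=i[50:330,50:500]
    else: b=i[100:320,60:540]
cv2.imwrite('pics/c8.png',np.vstack([cv2.resize(a,(560,348)),cv2.resize(b,(560,250))]))
```

```text
t 23.38 grasp [658.  322.4 314.1] jaw -10.6 x [ 0.009  0.006 -1.   ] F [ 0.3 -0.5 -1.1] w 85.6
top X [-55.1   8.4] Y [-130.1   50.9]
 tab [114.9 153.4]
scene X [-28.   58.3] Y [-131.5   55.1]
 tab [116.5 154.8]
```

View pics/c8.png

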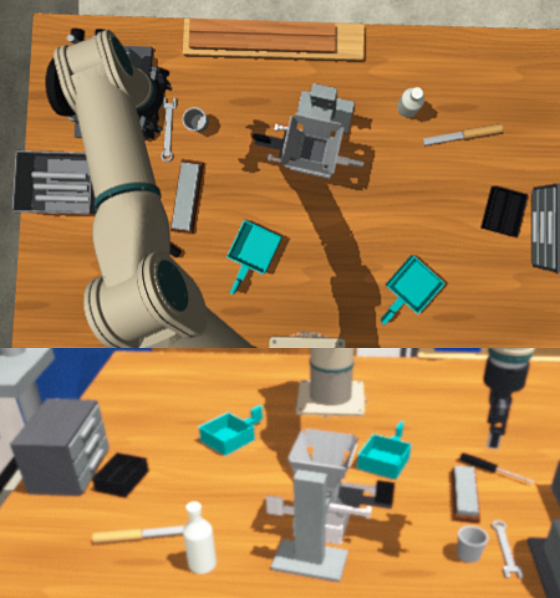

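The final picture shows the gate home, the chute closed and empty, the pan under the chute, and no balls on the bench. The bystanders and turquoise look-alikes are in their places.

```bash
python3 -c "
from cell import *
print(finish_job())"
```

```text
the job is handed in; nothing more can be done
None
```

The job is done and handed in at about 23.4 s. The white pan stands square under the chute, the three balls dropped into it, and the gate is fully home again with the gripper clear.

**How it went:**
- **First approach failed:** joints 5 and 6 reached their limits, the arm lifted the pan, and the pan pressed lightly on the side of the chute (about 28 N at the wrist). The balls stayed on the gate.
- **Recovery:** I backed off, turned the pan so its grip points to the hopper's -y side, and slid it under the chute from there.

**Last checks:**
- **Pan:** its edges measure within about 3 mm of centred under the chute. The top camera could not see all of it under the hopper.
- **Gate out:** it stopped moving under a 28 N pull, and the camera showed the tab about 77 mm out.
- **Gate in:** it travelled back the full 76 mm, then held firm at 15 N. The tab centre is at 134–136 mm, against 135 mm when home.
- **Balls:** the chute is empty and none are on the bench. I saw at least one ball in the pan through the open chute, but did not count all three.
- **Other things on the bench:** they look unmoved in the last picture, though I did not measure them, and the arm partly hides the screwdriver in the top view.

**A disagreement:** the tool moved only 66 mm on the way out. The first images put the gate 2–3 mm out at the start, so it should have moved about 73 mm. The gate was probably nudged, or the pads slipped on the tab, when I gripped it.

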